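Tip the dried loaf tins onto their bases

TASK

Two bright metal loaf tins and a black one stand on end on the bakery bench. Tip each bright tin over where it stands by pushing at its top with the fingertips, from its open side, so that it comes to lie flat on its base with its mouth up, ready for dough; do not pick up, carry or slide the tins away from their places. Leave the black tin standing and all the other things where they are.

Things in the scene. Friction and masses are not known exactly. Their poses are not given: they have to be found in the camera images.
- tin_a: bright metal loaf tin, loose, 160 long x 90 wide x 75 mm deep, walls 3 mm, 0.25 to 0.45 kg, one of two to tip. Stands on end, 160 mm tall. Origin: centre of the end it stands on, at bench height; z up its length, y across its width. Open side (mouth) faces body -x, its plane at x = -37.5 mm; outside of the base at x = +37.5 mm. Mouth looks towards the robot within 32 degrees.
- tin_a_rim (a point): middle of the top rim on the mouth side of tin_a (body x -37.5, z 160 mm), axes as the body's. Pushed level here towards body +x the tin tips about the foot of its base without sliding, overbalances at about 20 degrees (rim gone about 60 mm) and falls onto its base by itself; lying right it is 75 mm high, mouth up, body x straight down
- tin_b: bright metal loaf tin, loose, 160 long x 90 wide x 75 mm deep, walls 3 mm, 0.25 to 0.45 kg, the other one to tip. Stands on end, 160 mm tall. Origin: centre of the end it stands on, at bench height; z up its length, y across its width. Open side (mouth) faces body -x, its plane at x = -37.5 mm; outside of the base at x = +37.5 mm. Mouth looks away from the robot within 32 degrees.
- tin_b_rim (a point): middle of the top rim on the mouth side of tin_b (body x -37.5, z 160 mm), axes as the body's. Pushed level here towards body +x the tin tips about the foot of its base without sliding, overbalances at about 20 degrees (rim gone about 60 mm) and falls onto its base by itself; lying right it is 75 mm high, mouth up, body x straight down
- tin_dark: black loaf tin, loose, 160 long x 90 wide x 75 mm deep, walls 3 mm, 0.25 to 0.45 kg, to be left standing. Stands on end, 160 mm tall. Origin: centre of the end it stands on, at bench height; z up its length, y across its width. Open side (mouth) faces body -x, its plane at x = -37.5 mm; outside of the base at x = +37.5 mm. Faces any way. The three tins stand in a row across the bench 210 mm or more apart, in any order.
- jar: amber glass jar with a wooden lid, about 72 mm across and 115 mm tall, standing near the far edge of the bench; bystander; origin at the centre of its underside, on the bench
- crock: empty white ceramic crock, 90 mm across, 110 mm tall, near the far edge; bystander; origin at the centre of its underside, on the bench
- bowl: steel mixing bowl, 150 mm across, 65 mm tall, at the left side; bystander; origin at the centre of its underside, on the bench
- scraper: dough scraper: steel blade 120 x 75 mm with a dark wooden grip, lying flat at the right side; bystander; origin at the centre of its underside, on the bench
- timer: white kitchen timer with a grey dial, 60 x 70 x 38 mm, at the left side; bystander; origin at the centre of its underside, on the bench
Not all that is in view belongs to the job. Leave any blue look-alike of the tin_a alone.

How it is judged:
By the outcome, as a careful person would: the job done as asked, in the order asked, and still so for the second after the job is handed in, with the robot touching nothing.
It also fails if it takes over 48 s, if anything falls off the work surface, if the arm or the gripper's body presses on something with over 40 N, if the wrist force passes 120 N, or if a joint passes its speed limit or range.

ROBOT

A 6-joint arm with a two-finger parallel gripper is mounted at the origin on the work surface. World frame = base frame: x ahead of the robot, y to its left, z up, the work surface at z = 0. Lengths are in m, angles in degrees, forces in N, time in s.
With the tool pointing down it reaches from about 0.4 to 0.825 m from the base axis. Payload 7 kg.
Tool frame: the origin (TCP) lies midway between the tips of the shut fingers; the grasp point (between the pads) lies 19 mm behind it (ctrl.grasp_offset is the distance from the TCP to the grasp point, in m); z points along the fingers, x is the direction in which the jaws open and shut, and the axes are right-handed (so a half turn about z gives the same grasp; the last joint's range is limited). The gripper opens to 88 mm and grips with 3 to 60 N. Pads are 19 mm wide; open, the fingers measure 130 mm over their backs; the gripper's body (78 mm by 193 mm) begins 47 mm behind the grasp point.
Start: joints at [-53.107, 20.546, 0.682, 0, -70.136, -16.507], TCP at [0.235, -0.633, 0.227] pointing down, gripper open.
Joint ranges: [-176.03, 176.03], [-82.01, 121.73], [-58.28, 71.71], [-173.87, 95.51], [-174.79, -0.11], [-173.66, 173.66]. Speed limits (degrees/s): [136.94, 136.94, 172.46, 180, 180, 180].

INTERFACE

Orientations are given as [roll, pitch, yaw] about the fixed x, y, z axes, in that order (R = Rz(yaw) Ry(pitch) Rx(roll)).
In Python, from plant import sensors, snapshot, order, ctrl gives the robot as it stands.
- The arm moves only by the tool send_rows, never from a script. Its argument "commands" is a list of rows, each a list of 3 entries, a list of its own where there are three numbers: the closure, from 0 (fully open) to 1 (shut), then the shift along the world's x, y, z in units of 0.25 m (1.0 is 0.25 m), then the turn, a rotation vector about the world's x, y, z in units of 360 degrees (1.0 is 360 degrees). In form: [[hand, [x, y, z], [ax, ay, az]], ...]. A call has 1 to 12 rows; each row shifts and turns the pose as measured when the row begins; what a row does not reach is not made up. A row lasts 1/10 s, in which the tool goes at most 50 mm and 8.59 degrees, less where a joint would pass 70% of its speed; a pose out of reach is approached as far as the arm can. A call with a number of a shift or a turn outside -1 to 1 is refused whole. A call with a gripper value outside its range is refused whole. The fingers move at their own pace and stop on an object; the grip force is fixed at half the most. Time passes only in rows, so rows that do not move let the fingers close. It gives the time, the measured TCP pose, the force and the opening at its end, in the units of the state.
- sensors.get_obs(): the state, without advancing time (a new reading comes with each control period).
- snapshot(name): name is "side" or "top"; returns a dict with "color" (480x640x3 uint8, blue, green, red), "z_map" (480x640 float32, m along the optical axis (not along the pixel's ray), 0 where there is no reading), "mtx" (3x3 intrinsics, pixels), "xyz" and "attitude" of the camera in the world. Camera axes: x right, y down, z forward; pixel columns grow to the right and rows downward; lengths in m; the calibration is good to about 2 mm. A picture is of the moment at which its call begins.
- order.close_job(): hands the job in, once; it reports no verdict.
The state is a dict: "clock": time; "joint_pos": joint angles; "qvel": joint speeds; "tau": joint torques, N m; "tool_pos": TCP position; "orientation": TCP orientation; "force": force on the tool from outside, world axes, zero at the start; "moment": the same for the moment, N m; "opening": finger opening in m.
Only numpy, scipy, OpenCV 4.12 (cv2) and the standard library are available. Lean on these libraries where they do the work, as an engineer would, in place of code of your own. Each camera call takes 0.05 s, during which the arm holds its last target.

## Working session

There is one attempt and no reset: what is moved stays moved. The work goes in short steps, Python scripts to look and compute and a tool call to move; the robot and the scene stay as the last step left them, time stands still between calls to the robot, and variables do not carry over. Pictures are saved under pics/ and viewed, and the job is handed in when it is done.

Besides the shell and the picture viewer there is one more tool, called after "Emit:" as name(argument=value, ...), one argument or row to a line, values as JSON. send_rows: Moves the arm, as the interface text tells. Its arguments: {"type":"object","properties":{"commands":{"type":"array","items":{"type":"array"}}},"required":["commands"]}

```bash
mkdir -p pics; ls; python3 - <<'E'
from plant import sensors, snapshot
import cv2, numpy as np
for n in ("side","top"):
    s=snapshot(n); cv2.imwrite(f"pics/{n}0.png",s["color"]); np.savez(f"{n}0.npz",**{k:s[k] for k in("color","z_map","mtx","xyz","attitude")})
    print(n,s["mtx"],s["xyz"],s["attitude"])
print(sensors.get_obs())
E
```

```text
pics
side [[436.85387792   0.         314.69203278]
 [  0.         436.85387792 232.90235714]
 [  0.           0.           1.        ]] [0.84864497 0.58795763 0.99736065] [-144.10376295    0.61367662  153.37652282]
top [[556.80301544   0.         315.82556065]
 [  0.         556.80301544 235.85760811]
 [  0.           0.           1.        ]] [0.48562745 0.01783588 1.78089064] [-176.44121144   -0.75722253  -88.97932131]
{'clock': 0.1, 'joint_pos': array([-5.31067662e+01,  2.05878780e+01,  6.38943932e-01, -2.06906016e-02,
       -7.01355216e+01, -1.65068341e+01]), 'qvel': array([ 0.0307397 , -0.11803055,  0.13409718, -0.0002103 , -0.07276605,
        0.00499725]), 'tau': array([-2.23551098e-03, -5.84163308e+01,  2.93752635e+01,  7.01554298e+00,
        1.01308632e-02, -3.34057074e-05]), 'tool_pos': array([ 0.23497062, -0.63230776,  0.22570031]), 'orientation': array([-1.79994651e+02, -8.65021462e-02,  1.10379351e+02]), 'force': array([ 0.01531624,  0.74280776, -1.08060461]), 'moment': array([ 0.04708645,  0.0054019 , -0.0073362 ]), 'opening': 0.0873446328689294}
```

View pics/side0.png

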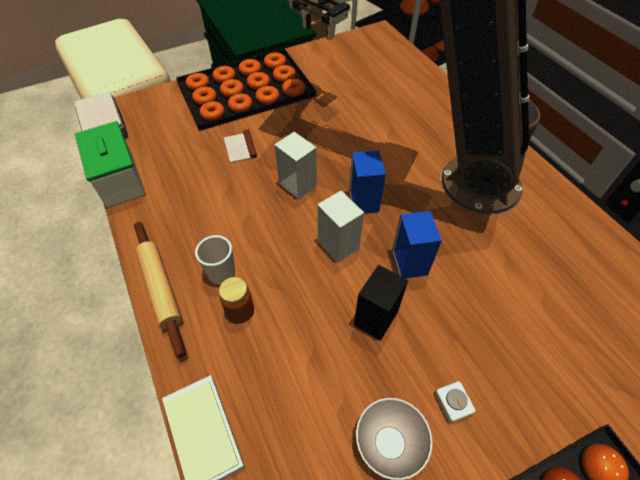

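View pics/top0.png

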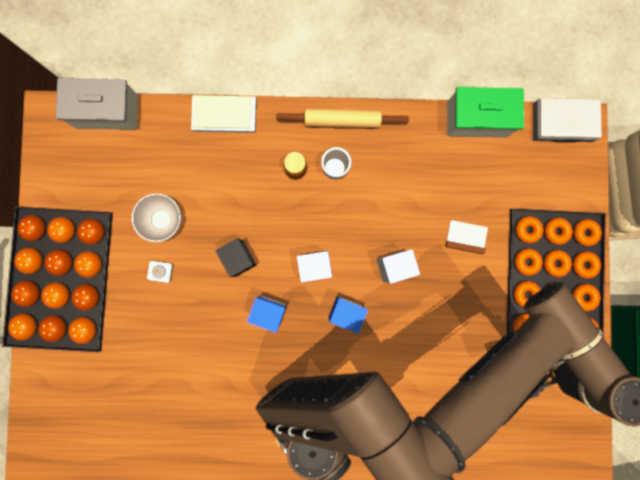

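The bright tins are at (314,266) and (400,266) in the top view, the black tin is at (236,258), and two blue look-alikes stand at (267,314) and (348,315). Next I measure the tops and find which way the mouths face.

```bash
cat > h.py <<'E'
import numpy as np, cv2
from scipy.spatial.transform import Rotation as R
def cloud(s):
    z=s["z_map"]; K=s["mtx"]; v,u=np.mgrid[:480,:640]
    P=np.stack([(u-K[0,2])/K[0,0]*z,(v-K[1,2])/K[1,1]*z,z],-1)
    W=P@R.from_euler('xyz',s["attitude"],degrees=True).as_matrix().T+s["xyz"]
    W[z==0]=np.nan
    return W
def proj(s,p):
    q=(np.atleast_2d(p)-s["xyz"])@R.from_euler('xyz',s["attitude"],degrees=True).as_matrix()
    return q[:,:2]/q[:,2:]*s["mtx"][0,0]+s["mtx"][:2,2]
E
python3 - <<'E'
from h import *
for n,px in (("top",dict(brightL=(314,266),brightR=(400,266),black=(236,258),blueL=(267,314),blueR=(348,315))),):
    s=dict(np.load(f"{n}0.npz")); W=cloud(s)
    for k,(u,v) in px.items():
        sub=np.zeros((480,640),bool); sub[v-30:v+30,u-30:u+30]=1
        m=(sub&(W[...,2]>0.145)&(W[...,2]<0.18)).astype(np.uint8)
        nn,l,st,c=cv2.connectedComponentsWithStats(m); m=l==l[v,u]
        p=W[m]; r=cv2.minAreaRect((p[:,:2]*1000).astype(np.float32))
        print(k,m.sum(),p.mean(0).round(4),"rect c %s size %s ang %.1f"%(np.round(r[0],1),np.round(r[1],1),r[2]))
c=cv2.imread("pics/side0.png")
cv2.imwrite("pics/crop1.png",cv2.resize(c[120:350,260:450],None,fx=2.6,fy=2.6,interpolation=cv2.INTER_CUBIC)[:600])
c=cv2.imread("pics/top0.png")
cv2.imwrite("pics/crop2.png",cv2.resize(c[230:340,210:430],None,fx=3.6,fy=3.6,interpolation=cv2.INTER_CUBIC))
E
```

```text
brightL 797 [0.4994 0.003  0.1604] rect c [499.4   3. ] size [74.7 89.8] ang 10.2
brightR 809 [ 0.5043 -0.2489  0.1601] rect c [ 504.9 -250.1] size [75.  92.9] ang 17.4
black 810 [0.5208 0.238  0.1602] rect c [521.2 238.4] size [90.3 76. ] ang 30.5
blueL 817 [0.357  0.1403 0.16  ] rect c [357.2 140.3] size [89.9 75.8] ang 71.8
blueR 820 [ 0.3588 -0.0989  0.16  ] rect c [358.5 -99.6] size [91. 75.] ang 69.5
```

View pics/crop1.png

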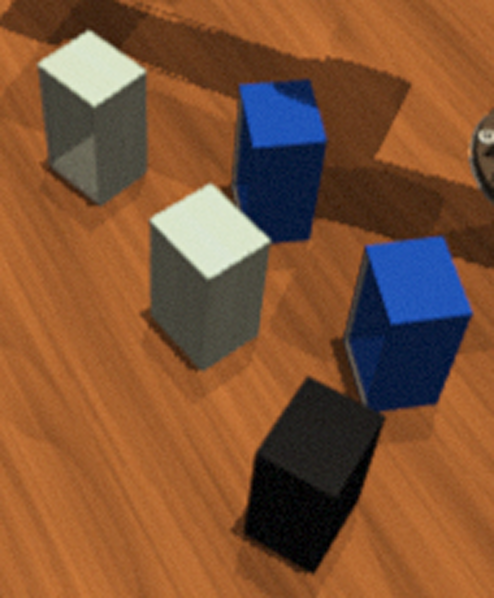

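View pics/crop2.png

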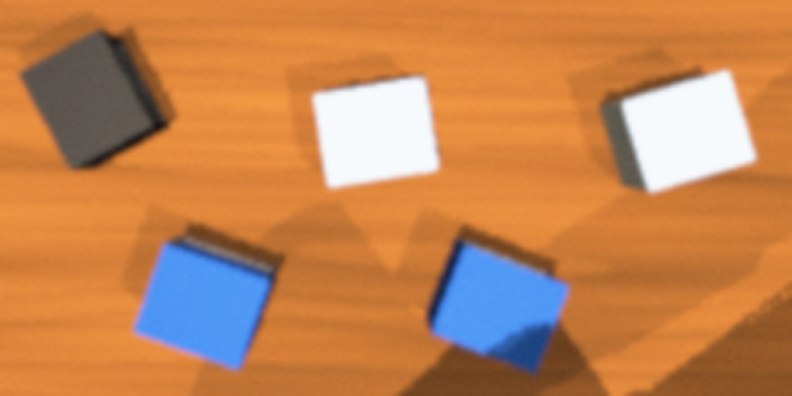

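Right bright tin (400,266) shows its open side to the far side, so it is tin_b. The left bright tin (314,266) shows a closed far face, so it is tin_a, with its mouth towards the robot. The blue ones are look-alikes with the wrong colour. I'll refine the yaws and check both falling zones.

```bash
python3 - <<'E'
from h import *
s=dict(np.load("top0.npz")); W=cloud(s)
Z={}
for k,(u,v),yaw in (("a",(314,266),0),("b",(400,266),180)):
    sub=np.zeros((480,640),bool); sub[v-30:v+30,u-30:u+30]=1
    m=(sub&(W[...,2]>0.145)&(W[...,2]<0.18)).astype(np.uint8)
    p=W[m>0][:,:2]; c=p.mean(0); w,V=np.linalg.eigh(np.cov(p.T)); d=V[:,0]*np.sign(V[0,0])
    if yaw: d=-d
    n=np.array([-d[1],d[0]])
    print(k,c.round(4),"bodyx heading",np.degrees(np.arctan2(d[1],d[0])).round(1),"ext",np.sqrt(12*w).round(4),"rim",(c-.0375*d).round(4),"start(+45mm)",(c-.0825*d).round(4))
    # also appearance: occupancy of the landing zone
    q=(W[...,:2]-c)@np.stack([d,n],1)
    z=(q[...,0]>.045)&(q[...,0]<.23)&(abs(q[...,1])<.06)&(W[...,2]>.02)
    print("  landing zone points above 20mm:",z.sum(),"zmax",np.nanmax(np.where(z,W[...,2],0)))
    ys,xs=np.nonzero(z&(W[...,2]<.3)); print("  below .3:",len(xs), (xs.min(),xs.max(),ys.min(),ys.max()) if len(xs) else "")
E
```

```text
a [0.4994 0.003 ] bodyx heading 10.7 ext [0.0749 0.0901] rim [ 0.4626 -0.0039] start(+45mm) [ 0.4183 -0.0122]
  landing zone points above 20mm: 0 zmax 0.0
  below .3: 0 
b [ 0.5043 -0.2489] bodyx heading -162.2 ext [0.0752 0.0922] rim [ 0.54   -0.2375] start(+45mm) [ 0.5829 -0.2237]
  landing zone points above 20mm: 1312 zmax 0.7372615530862141
  below .3: 0
```

Emit:
send_rows(
  commands=[
    [1,[0.126,0.148,0.02],[0,0,0]],
    [1,[0.126,0.148,0.0],[0,0,0]],
    [1,[0.126,0.148,0],[0,0,0]],
    [1,[0.126,0.148,0],[0,0,0]],
    [1,[0.126,0.148,0],[0,0,0]],
    [1,[0.126,0.148,0],[0,0,0]],
    [1,[0.126,0.148,0],[0,0,0]],
    [1,[0.126,0.148,0],[0,0,0]],
    [1,[0.126,0.148,0],[0,0,0]],
    [1,[0.126,0.148,0],[0,0,-0.007]],
  ],
)

```text
clock: 1.1
tool_pos: [0.5511, -0.2518, 0.226]
orientation: [-179.8, -0.5, 107.2]
force: [1.8, -0.7, 0.1]
opening: 0.0131
```

Emit:
send_rows(
  commands=[
    [1,[0.128,0.112,0],[0,0,0]],
    [1,[0,0,0],[0,0,0]],
    [1,[0,0,0],[0,0,0]],
  ],
)

```text
clock: 1.4
tool_pos: [0.5872, -0.2167, 0.2242]
orientation: [-179.7, -0.5, 107.5]
force: [0.3, -0.7, -0.7]
opening: 0.0004
```

Emit:
send_rows(
  commands=[
    [1,[0.006,-0.02,-0.168],[0,0,0]],
    [1,[0,0,-0.168],[0,0,0]],
    [1,[0,0,0],[0,0,0]],
    [1,[0,0,0],[0,0,0]],
  ],
)

```text
clock: 1.8
tool_pos: [0.5876, -0.2242, 0.1403]
orientation: [-179.8, -0.4, 107.5]
force: [0.2, 0.8, 0.8]
opening: 0.0001
```

```bash
python3 - <<'E'
from plant import sensors, snapshot
import cv2
s=snapshot("side")["color"]
cv2.imwrite("pics/s1.png",cv2.resize(s[80:280,200:460],None,fx=3,fy=3,interpolation=cv2.INTER_CUBIC))
print(sensors.get_obs()["tool_pos"])
E
```

```text
[ 0.58730888 -0.22397014  0.1400942 ]
```

View pics/s1.png

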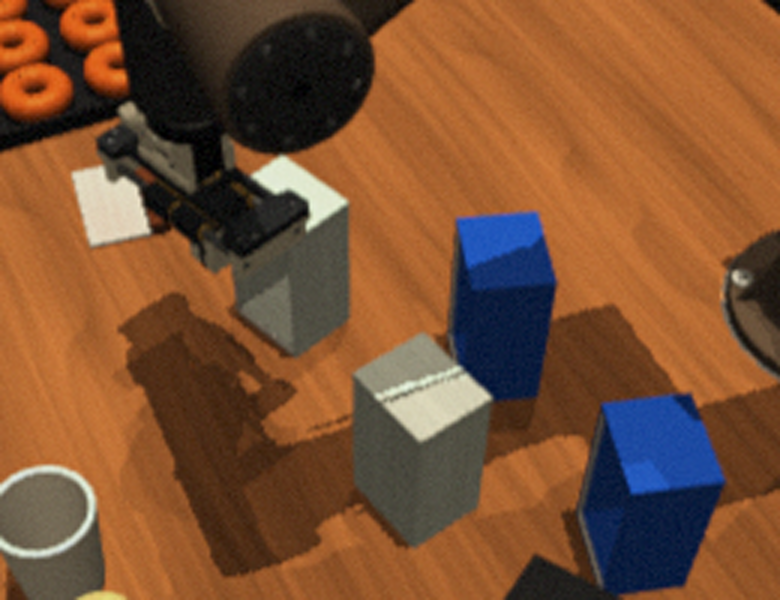

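The fingers hang in front of tin_b's mouth (its far side), clear of the rim. Now I push towards heading -162.

Emit:
send_rows(
  commands=[
    [1,[-0.03,-0.01,0],[0,0,0]],
    [1,[-0.03,-0.01,0],[0,0,0]],
    [1,[-0.03,-0.01,0],[0,0,0]],
    [1,[-0.03,-0.01,0],[0,0,0]],
    [1,[-0.03,-0.01,0],[0,0,0]],
    [1,[-0.03,-0.01,0],[0,0,0]],
    [1,[-0.03,-0.01,0],[0,0,0]],
    [1,[-0.03,-0.01,0],[0,0,0]],
  ],
)

```text
clock: 2.65
tool_pos: [0.5253, -0.2469, 0.1478]
orientation: [179.7, -0.2, 107.5]
force: [-0.2, -0.1, 0.9]
opening: 0.0004
```

```bash
python3 - <<'E'
from plant import sensors, snapshot
import cv2
s=snapshot("side")["color"]
cv2.imwrite("pics/s2.png",cv2.resize(s[80:280,200:460],None,fx=3,fy=3,interpolation=cv2.INTER_CUBIC))
o=sensors.get_obs();print(o["tool_pos"],o["force"],o["moment"])
E
```

```text
[ 0.52403456 -0.24710271  0.14774277] [-1.98418162  0.62883543 -0.66519102] [ 0.0410833   0.32432781 -0.02015668]
```

View pics/s2.png

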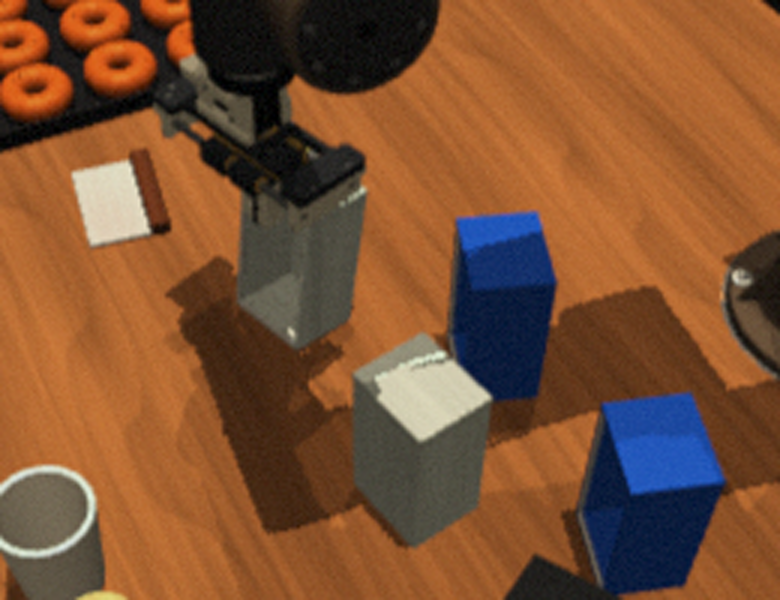

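It is tipping: the foot stays in place and the near edge lifts. The tool drifts up about 1 mm per row, so I add a small downward shift to hold height.

Emit:
send_rows(
  commands=[
    [1,[-0.03,-0.009,-0.006],[0,0,0]],
    [1,[-0.03,-0.009,-0.006],[0,0,0]],
    [1,[-0.03,-0.009,-0.006],[0,0,0]],
    [1,[-0.03,-0.009,-0.006],[0,0,0]],
    [1,[-0.03,-0.009,-0.006],[0,0,0]],
  ],
)

```text
clock: 3.2
tool_pos: [0.4834, -0.2591, 0.1391]
orientation: [179.7, -0.2, 107.4]
force: [-0.6, -0.7, 0.7]
opening: 0.0006
```

```bash
python3 - <<'E'
from plant import sensors, snapshot
import cv2
s=snapshot("side")["color"]
cv2.imwrite("pics/s3.png",cv2.resize(s[80:280,200:460],None,fx=3,fy=3,interpolation=cv2.INTER_CUBIC))
o=sensors.get_obs();print(o["tool_pos"],o["force"],o["moment"])
E
```

```text
[ 0.48206516 -0.25908605  0.13880493] [-2.4951923   0.15632548 -1.33696695] [0.0491656  0.35061542 0.04459593]
```

View pics/s3.png

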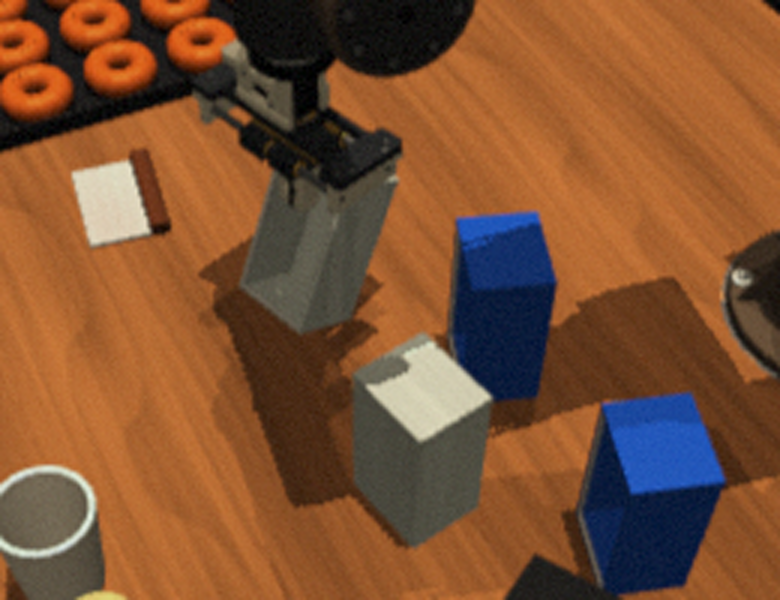

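Tipped about 20°, nearly over balance.

Emit:
send_rows(
  commands=[
    [1,[-0.03,-0.01,0.004],[0,0,0]],
    [1,[-0.03,-0.01,0.004],[0,0,0]],
    [1,[-0.03,-0.01,0.004],[0,0,0]],
    [1,[0,0,0],[0,0,0]],
    [1,[0,0,0],[0,0,0]],
    [1,[0,0,0],[0,0,0]],
  ],
)

```text
clock: 3.85
tool_pos: [0.4573, -0.2676, 0.1425]
orientation: [179.8, -0.3, 107.4]
force: [-0.4, -0.4, -0.4]
opening: 0.0003
```

```bash
python3 - <<'E'
from plant import sensors, snapshot
import cv2
s=snapshot("side")["color"]
cv2.imwrite("pics/s4.png",cv2.resize(s[80:280,200:460],None,fx=3,fy=3,interpolation=cv2.INTER_CUBIC))
o=sensors.get_obs();print(o["tool_pos"],o["force"],o["moment"])
E
```

```text
[ 0.45745278 -0.26763662  0.1424657 ] [ 0.4807252  -1.03904292 -0.07530289] [-0.01151933 -0.03839233  0.02529582]
```

View pics/s4.png

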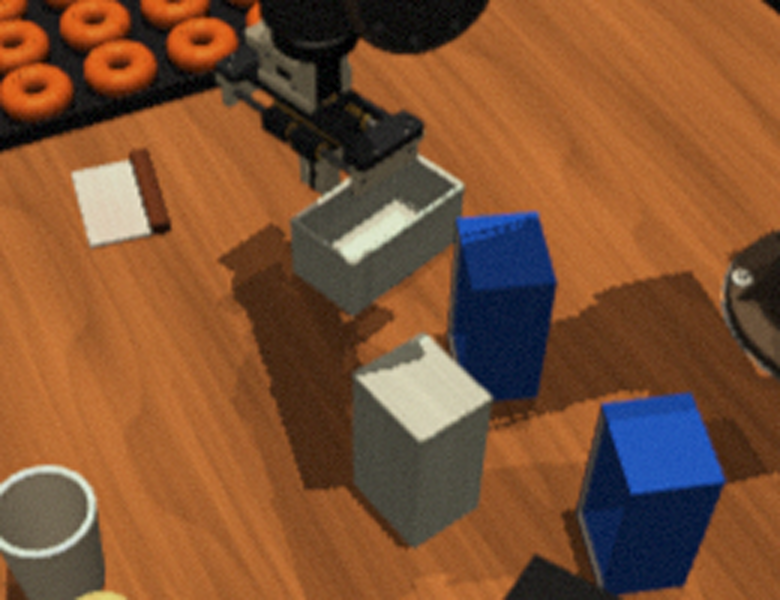

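tin_b lies flat, mouth up. Now up and over to the robot side of tin_a.

Emit:
send_rows(
  commands=[
    [1,[0,0,0.18],[0,0,0]],
    [1,[0,0,0.18],[0,0,0]],
    [1,[0,0,0.02],[0,0,0]],
    [1,[-0.02,0.172,0],[0,0,-0.006]],
    [1,[-0.02,0.172,0],[0,0,-0.006]],
    [1,[-0.02,0.172,0],[0,0,-0.006]],
    [1,[-0.02,0.172,0],[0,0,0]],
    [1,[-0.02,0.172,0],[0,0,0]],
    [1,[-0.01,0.12,0],[0,0,0]],
    [1,[0,0,0],[0,0,0]],
    [1,[0,0,0],[0,0,0]],
  ],
)

```text
clock: 5.0
tool_pos: [0.4294, -0.0136, 0.2392]
orientation: [179.7, -0.4, 100.6]
force: [-0.2, -0.1, -0.4]
opening: 0.0007
```

Emit:
send_rows(
  commands=[
    [1,[-0.01,0.013,-0.19],[0,0,0]],
    [1,[0,0,-0.19],[0,0,0]],
    [1,[0,0,0],[0,0,0]],
    [1,[0,0,0],[0,0,0]],
  ],
)

```text
clock: 5.4
tool_pos: [0.429, -0.0119, 0.1442]
orientation: [179.5, -0.3, 100.5]
force: [0.8, -0.2, 0.2]
opening: 0.0005
```

```bash
python3 - <<'E'
from plant import sensors, snapshot
import cv2
s=snapshot("side")["color"]
cv2.imwrite("pics/s5.png",cv2.resize(s[100:300,250:510],None,fx=3,fy=3,interpolation=cv2.INTER_CUBIC))
o=sensors.get_obs();print(o["tool_pos"],o["force"],o["moment"])
E
```

```text
[ 0.42874671 -0.01181352  0.14422224] [-0.43008929 -0.0092846  -1.54387826] [-0.04112323  0.09223035  0.03702906]
```

View pics/s5.png

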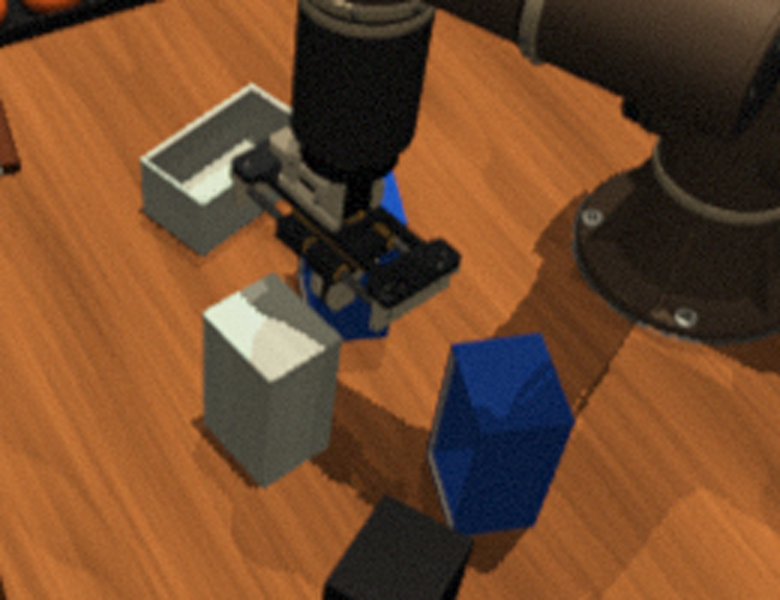

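The fingers are behind tin_a's mouth rim, clear of the blue tin. I push along heading 10.7.

Emit:
send_rows(
  commands=[
    [1,[0.031,0.007,-0.004],[0,0,0]],
    [1,[0.031,0.007,-0.004],[0,0,0]],
    [1,[0.031,0.007,0],[0,0,0]],
    [1,[0.031,0.007,0],[0,0,0]],
    [1,[0.031,0.007,0],[0,0,0]],
    [1,[0.031,0.007,0],[0,0,0]],
  ],
)

```text
clock: 6.05
tool_pos: [0.4828, -0.0003, 0.1482]
orientation: [178.9, -0.4, 100.5]
force: [-0.5, -0.1, 0.8]
opening: 0.0003
```

```bash
python3 - <<'E'
from plant import sensors, snapshot
import cv2
s=snapshot("side")["color"]
cv2.imwrite("pics/s6.png",cv2.resize(s[100:300,250:510],None,fx=3,fy=3,interpolation=cv2.INTER_CUBIC))
o=sensors.get_obs();print(o["tool_pos"],o["force"],o["moment"])
E
```

```text
[4.84153167e-01 6.87152922e-05 1.48251647e-01] [2.14636852 1.51645823 0.42914514] [ 0.06214673 -0.36500795 -0.00444667]
```

View pics/s6.png

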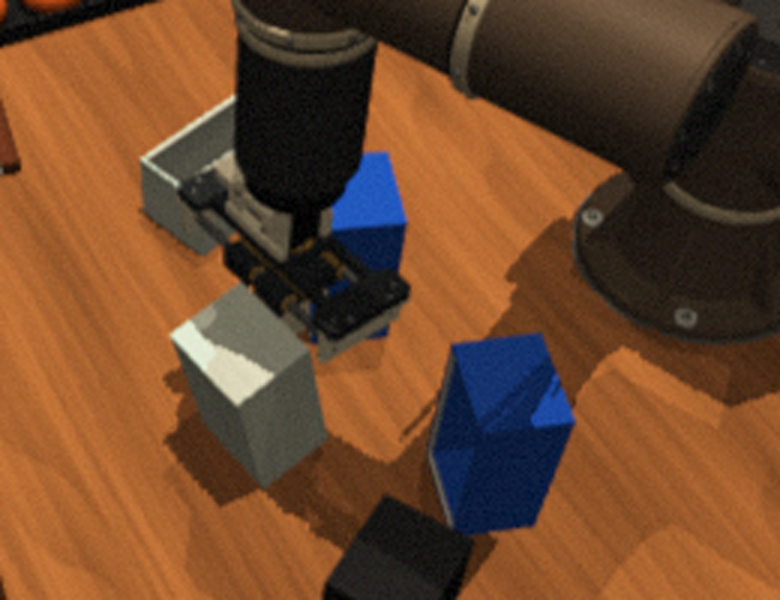

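tin_a is tipping cleanly, with the far foot edge in place. I continue about 50 mm.

Emit:
send_rows(
  commands=[
    [1,[0.031,0.005,-0.008],[0,0,0]],
    [1,[0.031,0.005,-0.006],[0,0,0]],
    [1,[0.031,0.005,-0.004],[0,0,0]],
    [1,[0.031,0.005,-0.004],[0,0,0]],
    [1,[0.031,0.005,0],[0,0,0]],
    [1,[0.031,0.005,0],[0,0,0]],
    [1,[0,0,0],[0,0,0]],
    [1,[0,0,0],[0,0,0]],
    [1,[0,0,0],[0,0,0]],
  ],
)

```text
clock: 7.0
tool_pos: [0.5351, 0.0084, 0.1412]
orientation: [179.0, -0.4, 100.5]
force: [-1.0, -0.7, 0.2]
opening: 0.0001
```

```bash
python3 - <<'E'
from plant import sensors, snapshot
import cv2
s=snapshot("side")["color"]
cv2.imwrite("pics/s7.png",cv2.resize(s[100:300,200:460],None,fx=3,fy=3,interpolation=cv2.INTER_CUBIC))
o=sensors.get_obs();print(o["tool_pos"],o["force"],o["moment"])
E
```

```text
[0.53501672 0.00833827 0.14124767] [-0.57168095  0.58875913 -0.92723828] [-0.06770134  0.13321918  0.02944473]
```

View pics/s7.png

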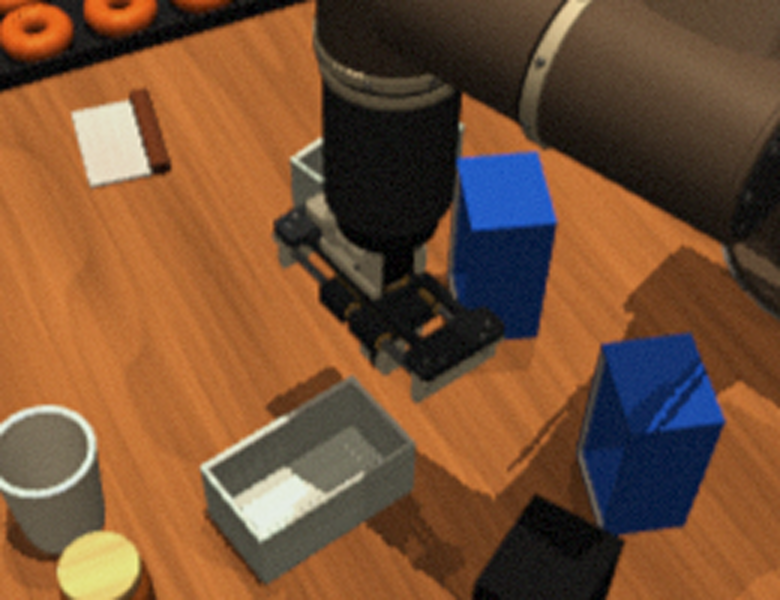

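Both tins now lie with mouths up. I raise the arm and check everything from above.

Emit:
send_rows(
  commands=[
    [1,[0,0,0.18],[0,0,0]],
    [1,[0,0,0.18],[0,0,0]],
    [1,[0,0,0.18],[0,0,0]],
    [1,[-0.03,-0.12,0.03],[0,0,0]],
    [1,[-0.03,-0.12,0],[0,0,0]],
    [1,[-0.03,-0.12,0],[0,0,0]],
    [1,[0,-0.12,0],[0,0,0]],
    [1,[0,0,0],[0,0,0]],
    [1,[0,0,0],[0,0,0]],
  ],
)

```text
clock: 7.95
tool_pos: [0.5071, -0.1161, 0.2917]
orientation: [178.8, -0.3, 100.6]
force: [-0.2, 0.6, -0.9]
opening: 0.0001
```

```bash
python3 - <<'E'
from plant import sensors, snapshot
from h import *
for n in("side","top"):
    s=snapshot(n); cv2.imwrite(f"pics/{n}9.png",s["color"]); s0=dict(np.load(f"{n}0.npz")); W=cloud(s); W0=cloud(s0)
    for k,c,h in (("a",(.4994,.003),10.7),("b",(.5043,-.2489),-162.2)):
        d=np.array([np.cos(np.radians(h)),np.sin(np.radians(h))]); nn=np.array([-d[1],d[0]])
        q=(W[...,:2]-c)@np.stack([d,nn],1); m=(abs(q[...,0]-.11)<.14)&(abs(q[...,1])<.1)&(W[...,2]>.06)&(W[...,2]<.1)
        r=cv2.minAreaRect((q[m]*1000).astype(np.float32)) if m.sum()>5 else None
        print(n,k,m.sum(),r,"z95",np.percentile(W[m][:,2],95) if m.sum() else None)
    ch=(abs(W[...,2]-W0[...,2])>.015).astype(np.uint8)
    N,l,st,c=cv2.connectedComponentsWithStats(cv2.morphologyEx(ch,cv2.MORPH_OPEN,np.ones((3,3))))
    print(n,[tuple(x) for x in st[1:] if x[4]>30])
E
```

```text
side a 682 ((113.83695220947266, -1.8763313293457031), (94.67805480957031, 161.762939453125), 89.2493667602539) z95 0.07745814304884162
side b 415 ((125.75533294677734, -0.6189689636230469), (93.47907257080078, 163.79971313476562), 89.4767074584961) z95 0.07754833513551676
side [(np.int32(274), np.int32(0), np.int32(366), np.int32(197), np.int32(41106)), (np.int32(317), np.int32(191), np.int32(47), np.int32(68), np.int32(2012)), (np.int32(267), np.int32(226), np.int32(70), np.int32(64), np.int32(1573))]
top a 196 ((126.81964874267578, -1.4637336730957031), (89.96320343017578, 143.0430145263672), 89.443359375) z95 0.08157319826534537
top b 266 ((121.66634368896484, 0.508331298828125), (91.439208984375, 160.7274627685547), 89.67884063720703) z95 0.08147231630966772
top [(np.int32(290), np.int32(202), np.int32(20), np.int32(6), np.int32(64)), (np.int32(222), np.int32(239), np.int32(418), np.int32(241), np.int32(46797)), (np.int32(406), np.int32(310), np.int32(23), np.int32(22), np.int32(144)), (np.int32(397), np.int32(324), np.int32(8), np.int32(10), np.int32(46))]
```

View pics/top9.png

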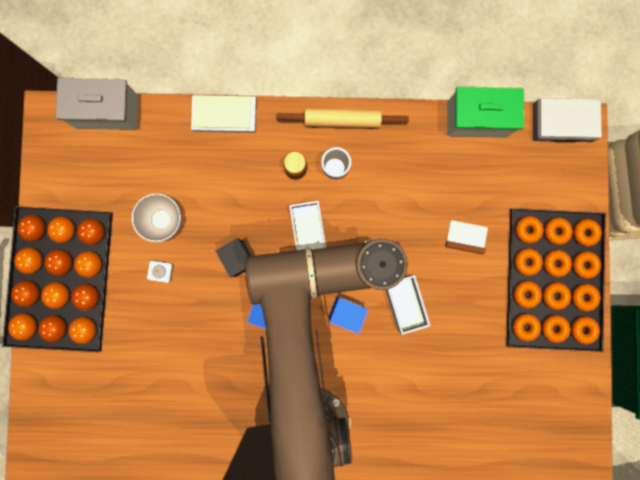

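View pics/side9.png

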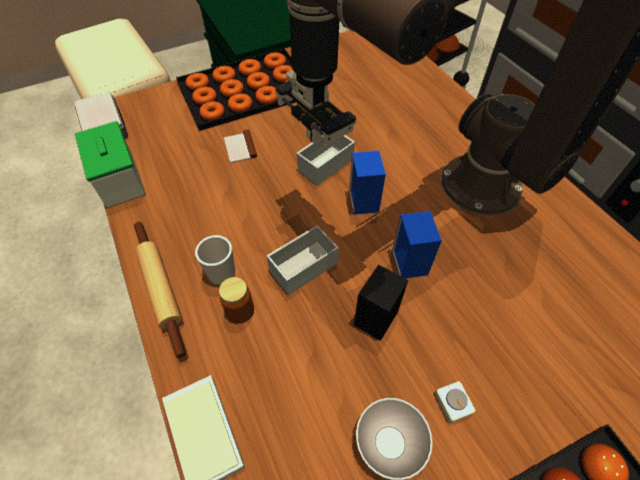

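Both bright tins lie mouth up, at (303,260) and (326,157) in the side view. Nothing else changed there: the black and blue tins, crock, jar, bowl, timer and scraper are where they were. The gripper is well clear at z 0.29.

```bash
python3 -c "
from plant import order; print(order.close_job())"
```

```text
the job is handed in; nothing more can be done
None
```

Both bright tins are tipped onto their bases with their mouths up, and the job is handed in at about 8 s on the robot's clock, well under the 48 s limit. I pushed each at its top rim from the open side with the shut fingertips: first tin_b (the right one, towards the robot), then tin_a (the middle one, away from the robot).

- **Lying right:** the rims are at about 0.077 m in the side view and 0.081 m in the top view, against the 75 mm expected. Both tins are within about 1° of the direction they were pushed.
- **Staying in place:** tipping without sliding should put each centre 117.5 mm from where it stood. I measured 114 mm (side) for tin_a and 122–126 mm for tin_b, so tin_b may have slid up to about 8 mm. The top view gave 127 mm for tin_a, but the arm hid part of the tin, so I trust the side value there.
- **Everything else:** the side-view depth comparison showed changes only at the two bright tins and the arm. In the pictures, the black tin, the blue look-alikes and the bystanders stand as before. In the top view the arm hid much of the left blue tin and touched the outline of the black one, so for those I rely on the side view.
- **Forces:** the readings I took stayed around 3 N or less, and the gripper was clear at z = 0.29 m at hand-in.

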